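Tip the two mould halves over, cavity up, ready for pouring

TASK

Get the casting mould ready for pouring: push each of the two standing mould halves over where it stands, so that both end up lying flat on the rubber mat on their plain backs with the cavity facing up (either one first). Only push them, never pick one up or carry it, and leave the solid block standing and everything else on the bench where it is.

Things in the scene. Friction and masses are not known exactly. Their poses are not given: they have to be found in the camera images.
- half_a: Mould half: flat cream resin block standing on edge on the mat, 32 mm thick (x), 80 wide (y), 100 tall (z), 0.2 to 0.45 kg. Origin: centre of its underside as it stands; z up, x square out of its CAVITY face (at x = +16 mm); its back (x = -16) is plain. The pouring notch in its top edge, 24 mm wide, 10 deep, is on the cavity side. Two round pegs, 3 mm high, low on the cavity face.
- half_b: Mould half: flat cream resin block standing on edge on the mat, 32 mm thick (x), 80 wide (y), 100 tall (z), 0.2 to 0.45 kg. Origin: centre of its underside as it stands; z up, x square out of its CAVITY face (at x = +16 mm); its back (x = -16) is plain. The pouring notch in its top edge, 24 mm wide, 10 deep, is on the cavity side. Two round dimples low on the cavity face.
- half_a_mid (a point): Middle of half A: 50 mm up its z axis, mid thickness. Its cavity, 10 mm deep, is a 40 mm square, 28 to 68 mm up, with a side tab; a channel 12 mm wide runs from it up to the notch. Pushed level and squarely 75 to 95 mm up with a few newtons, the half tips about its far bottom edge without sliding, goes over by itself once its top has moved some 35 mm, and drops flat.
- half_b_mid (a point): Middle of half B: 50 mm up its z axis, mid thickness. Its cavity, 10 mm deep, is a 40 mm square, 28 to 68 mm up, with a side tab; a channel 12 mm wide runs from it up to the notch. Pushed level and squarely 75 to 95 mm up with a few newtons, the half tips about its far bottom edge without sliding, goes over by itself once its top has moved some 35 mm, and drops flat.
- mat: dark grey rubber pouring mat fixed on the bench, 360 mm (x) by 640 mm (y), 3 mm thick; origin at the centre of its underside. The two halves and the solid block stand in a row along its y axis, in any order, about 215 mm apart, with the cup and the jar in the two gaps
- blank: solid block of the same cream resin with no cavity and no notch, standing on the mat: 50 mm (x) by 70 mm (y), 100 mm tall; origin at the centre of its underside; it stays standing
- cup: small white mixing cup, 44 mm across, 55 mm tall, upright on the mat; origin at the centre of its underside; leave alone
- jar: small grey jar, 40 mm across, 50 mm tall, upright on the mat; origin at the centre of its underside; leave alone
- bottle: clear water bottle with blue cap, 64 mm across, 210 mm tall, on the bench left of the mat; origin at the centre of its underside; leave alone
- knife: grey utility knife lying left of the mat, 170 mm long, 16 mm high; origin under its middle, x along it; leave alone
- pliers: red-handled pliers lying right of the mat, 200 mm long, 12 mm high; origin under the joint end of the handles, x towards the jaws; leave alone
- scriber: plain steel scriber lying right of the mat, 150 mm long, 8 mm thick; origin under its middle, x along it; leave alone
Things that resemble listed ones, but are neither listed nor needed, are in the scene too. Leave any blue or pink look-alike of the half_a alone. Leave any yellow look-alike of the half_b alone.

How it is judged:
At the end, for the whole second after the job is handed in: Both mould halves lie flat on the mat, cavity face up within 5 degrees of level, middle less than 30 mm above the bench and over the mat, at rest; the solid block, cup, jar and bottle stand upright and, like the knife, pliers and scriber, are within 20 mm of where they were (angle between each of half_a, half_b's own x axis and vertical below 0.09 rad and height (world z) of each of half_a_mid, half_b_mid below 0.03 m and linear speed of each of half_a, half_b below 0.02 m/s and angular speed of each of half_a, half_b below 0.1 rad/s and x of half_a_mid in the frame of mat between -0.18 and 0.18 m and y of half_a_mid in the frame of mat between -0.32 and 0.32 m and x of half_b_mid in the frame of mat between -0.18 and 0.18 m and y of half_b_mid in the frame of mat between -0.32 and 0.32 m and distance of each of blank, cup, jar, bottle, knife, pliers, scriber from where it was at the start of the episode below 0.02 m and angle between each of blank, cup, jar, bottle's own z axis and vertical below 0.09 rad); the robot touches nothing.
It fails at once if a mould half is lifted off the mat (its middle rises some 17 mm or more) (height (world z) of any of half_a_mid, half_b_mid above 0.07 m).
It fails at once if a mould half is carried or shoved far from where it stood (its middle more than 160 mm away) (distance of any of half_a_mid, half_b_mid from where it was at the start of the episode above 0.16 m).
It fails at once if another loose thing is moved more than 20 mm or knocked over (distance of any of blank, cup, jar, bottle, knife, pliers, scriber from where it was at the start of the episode above 0.02 m or angle between any of blank, cup, jar, bottle's own z axis and vertical above 0.25 rad).
It also fails if it takes over 42 s, if anything falls off the work surface, if the arm or the gripper's body presses on something with over 40 N, if the wrist force passes 120 N, or if a joint passes its speed limit or range.

ROBOT

A 6-joint arm with a two-finger parallel gripper is mounted at the origin on the work surface. World frame = base frame: x ahead of the robot, y to its left, z up, the work surface at z = 0. Lengths are in m, angles in rad, forces in N, time in s.
With the tool pointing down it reaches from about 0.275 to 0.85 m from the base axis. Payload 5.2 kg.
Tool frame: the origin (TCP) lies midway between the tips of the shut fingers; the grasp point (between the pads) lies 19 mm behind it; z points along the fingers, y is the line along which they close (so a half turn about z gives the same grasp; the last joint's range is limited). The gripper opens to 85 mm and grips with 20 to 120 N. Pads are 22 mm wide; open, the fingers measure 114 mm over their backs; the gripper's body (76 mm by 85 mm) begins 54 mm behind the grasp point. The pads swing forward as they close: fully open they stand 13 mm farther back than shut.
Start: joints at [-1.493, 0.259, 1.535, -0, 1.348, -0.203], TCP at [0.152, -0.528, 0.231] pointing down, gripper open.
Joint ranges: [-3.14, 3.14], [-0.91, 2.08], [0.19, 2.58], [-1.22, 4.36], [0.22, 2.71], [-3.12, 3.12]. Speed limits (rad/s): [2.57, 2.57, 3.14, 3.14, 3.14, 3.14].

INTERFACE

Orientations are given as a 3x3 rotation matrix whose columns are the frame's x, y, z axes.
In Python, from plant import r, claw, ik, grab_frame, order, current_time, current_q, current_joint_vel, current_effort, current_eef_pos, current_ee_rot, current_force, current_torque, current_opening, current_finger_force gives the robot as it stands. Calls block until the motion is done:
- r.goto(position, orientation): joint-space move of the TCP to a pose.
- r.line_to(position, ori=None, vel=0.15, f_stop=None): straight line of the TCP; ori=None keeps the orientation; vel is the mean speed in m/s. With f_stop (N) it stops when the force on the tool has changed by that much, and returns True; else False.
- r.movej(angles): joint-space move.
- claw.grip(opening): opening from 0.0 (shut) to 1.0 (fully open); the grip force is fixed at half the most; returns when the fingers have stopped.
- r.sleep(seconds).
- ik(position, orientation): joint angles nearest the present ones, or None.
- grab_frame(name): name is "scene" or "top" or "wrist"; returns a dict with "frame" (400x640x3 uint8, red, green, blue), "fx", "fy", "cx", "cy" (pixels), "R" (3x3) and "t" (3): a world point X has camera coordinates R X + t. Camera axes: x right, y down, z forward; pixel columns grow to the right and rows downward; lengths in m; the calibration is good to about 2 mm. A picture is of the moment at which its call begins. There is no depth.
A pose or a line that the arm cannot do raises r.Unreachable and nothing moves.
- order.close_job(): hands the job in; it is judged then, once.
Readings, each from a call of its own:
- current_time(): time.
- current_q(): joint angles.
- current_joint_vel(): joint speeds.
- current_effort(): joint torques, N m.
- current_eef_pos(): TCP position.
- current_ee_rot(): TCP orientation.
- current_force(): force on the tool from outside, world axes, zero at the start.
- current_torque(): the same for the moment, N m.
- current_opening(): opening from 0.0 (shut) to 1.0 (fully open).
- current_finger_force(): force on a finger pad.
Only numpy, scipy, OpenCV 4.12 (cv2) and the standard library are available. Lean on these libraries where they do the work, as an engineer would, in place of code of your own. Each camera call takes 0.05 s, during which the arm holds its last target. There are 200 camera calls.

## Working session

There is one attempt and no reset: what is moved stays moved. The work goes in short steps, each a Python script; the robot and the scene stay as the last script left them, time stands still between calls to the robot, and variables do not carry over. Pictures are saved under pics/ and viewed, at most 10 in all, crops included, and the job is handed in when it is done.

```bash
mkdir -p pics
python3 - <<'E'
from plant import *
import cv2,pickle
d={}
for n in("scene","top"):
    f=grab_frame(n);d[n]=f;cv2.imwrite(f"pics/{n}0.png",f["frame"][:,:,::-1])
    print(n,f["fx"],f["fy"],f["cx"],f["cy"],(-f["R"].T@f["t"]).round(3),f["R"].round(3).tolist())
pickle.dump(d,open("f0.pkl","wb"))
print(current_time())
E
```

```text
scene 410.3281664926112 410.3281664926112 311.91474070439926 203.70600350426497 [1.359 0.342 0.877] [[-0.371, 0.928, -0.02], [0.619, 0.232, -0.751], [-0.692, -0.291, -0.66]]
top 513.7042457121221 513.7042457121221 323.3290154214328 191.08362538216335 [0.216 0.008 1.566] [[-0.013, -1.0, 0.006], [-0.983, 0.011, -0.183], [0.183, -0.009, -0.983]]
0.1
```

View pics/top0.png

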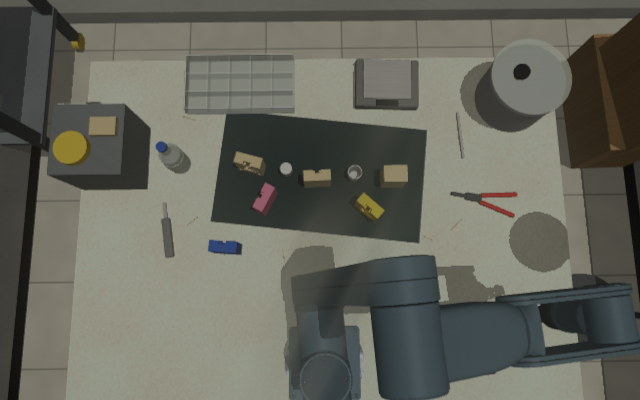

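View pics/scene0.png

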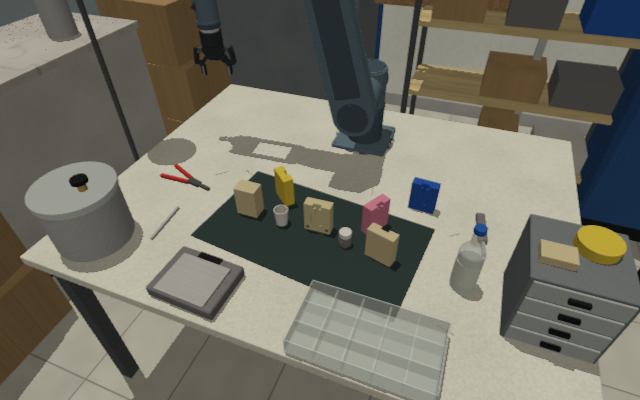

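The mat holds three cream blocks in a row: top-view pixels (250,163), (317,178) and (395,176). The right one looks like the blank. The pink, yellow and blue blocks are look-alikes. The wooden-looking block on the drawers is off the mat. I'll enlarge both views to see which way each cavity faces.

Run:
```python
import cv2,pickle
d=pickle.load(open("f0.pkl","rb"))
t=d["top"]["frame"][140:225,220:420,::-1]; s=d["scene"]["frame"][160:275,225:411,::-1]
cv2.imwrite("pics/t1.png",cv2.resize(t,None,fx=4,fy=4,interpolation=cv2.INTER_CUBIC))
cv2.imwrite("pics/s1.png",cv2.resize(s,None,fx=4,fy=4,interpolation=cv2.INTER_CUBIC))
```

```text
(no output)
```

View pics/t1.png

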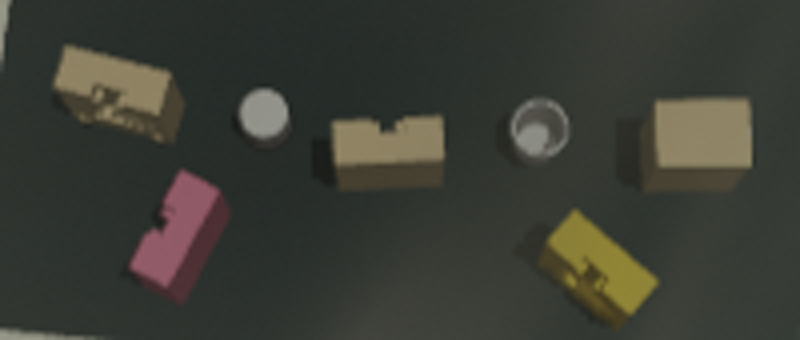

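View pics/s1.png

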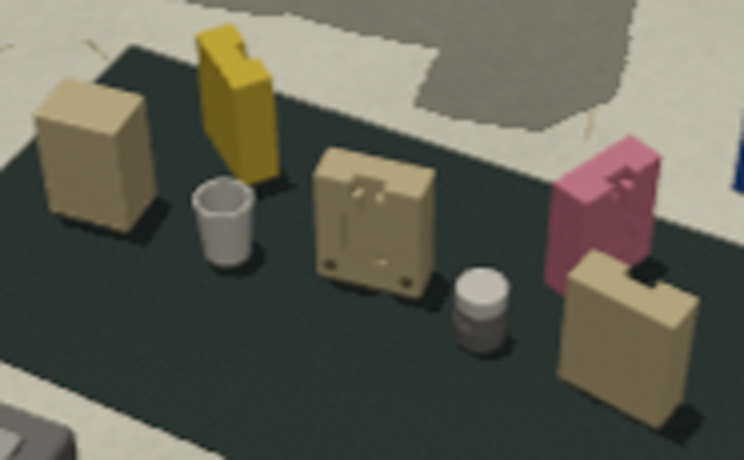

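Left block: the notch and pegs are on its robot side, so it is half_a and must fall away from the robot. Middle block: the dimples and notch are on its far (+x) side, so it is half_b and must fall toward the robot. The right block is plain and square, so it is the blank. Next I'll turn the top-face corners into world positions.

Run:
```python
import pickle,numpy as np
f=pickle.load(open("f0.pkl","rb"))["top"]
def W(x,y,z):
    u,v=(x+.5)/4-.5+220,(y+.5)/4-.5+140
    d=f["R"].T@np.array([(u-f["cx"])/f["fx"],(v-f["cy"])/f["fy"],1]);c=-f["R"].T@f["t"]
    return (c+d*(z-c[2])/d[2])[:2]
Q=dict(A=[(66,45),(172,72),(160,112),(55,82)],B=[(332,120),(443,116),(443,160),(334,164)],pink=[(182,170),(222,190),(170,282),(130,265)],yel=[(575,210),(657,282),(622,310),(542,248)],blank=[(657,100),(750,98),(750,165),(655,165)])
for k,q in Q.items():
    P=np.array([W(*p,.103) for p in q]);e=P[1]-P[0]+P[2]-P[3]
    print(k,"ctr",P.mean(0).round(3),"sides",[round(float(np.linalg.norm(P[i]-P[i-1])),3) for i in range(4)],"edge01 deg",np.degrees(np.arctan2(e[1],e[0])).round(1),P.round(3).tolist())
for k,p in dict(jar=(264,112,.053),cup=(540,128,.058)).items(): print(k,W(*p).round(3))
```

```text
A ctr [0.586 0.215] sides [0.029, 0.081, 0.031, 0.08] edge01 deg -106.1 [[0.611, 0.25], [0.59, 0.172], [0.56, 0.18], [0.583, 0.257]]
B ctr [0.537 0.014] sides [0.033, 0.081, 0.033, 0.079] edge01 deg -88.5 [[0.553, 0.055], [0.555, -0.026], [0.522, -0.026], [0.52, 0.054]]
pink ctr [0.475 0.168] sides [0.079, 0.033, 0.076, 0.032] edge01 deg -115.6 [[0.517, 0.164], [0.502, 0.135], [0.435, 0.172], [0.447, 0.201]]
yel ctr [ 0.445 -0.137] sides [0.037, 0.079, 0.033, 0.073] edge01 deg -131.0 [[0.484, -0.121], [0.43, -0.178], [0.41, -0.153], [0.456, -0.096]]
blank ctr [ 0.541 -0.216] sides [0.049, 0.068, 0.05, 0.069] edge01 deg -90.0 [[0.565, -0.183], [0.566, -0.251], [0.516, -0.249], [0.516, -0.18]]
jar [0.571 0.108]
cup [ 0.555 -0.1  ]
```

Sizes and heights agree with the descriptions, at about 80×32 for the halves and 50×69 for the blank. Both fall zones are clear. I'll push half_a first.

```bash
cat > h.py <<'E'
from plant import *
import numpy as np,cv2
def tip(c,n,tag):
    """c: block centre, n: cavity normal (xy); push along -n at 82 mm above the mat"""
    c=np.append(c,0);n=np.append(n,0)/np.linalg.norm(n);Z=.086
    P=lambda d,z:c+n*(.016+d)+[0,0,z]
    z=np.array([0,0,-1.]);R=[np.column_stack([np.cross(y,z),y,z]) for y in(n,-n)]
    R=min(R,key=lambda R:9 if (q:=ik(P(.055,.24),R)) is None else abs(q[5]))
    r.goto(P(.055,.24),R); r.line_to(P(.055,Z),vel=.2)
    hit=r.line_to(P(0,Z),vel=.05,f_stop=1.5)
    d=(current_eef_pos()-P(0,0))@n
    print(tag,"contact",hit,"offset",round(float(d),4),current_force().round(2),current_time())
    if not(hit and .003<d<.028): return
    print("overload",r.line_to(P(d-.05,Z),vel=.06,f_stop=20),current_force().round(2))
    r.sleep(.4); r.line_to(P(d-.03,.24),vel=.2)
    for k in("top","scene"): cv2.imwrite(f"pics/{k}_{tag}.png",grab_frame(k)["frame"][:,:,::-1])
    print(current_time())
E
python3 - <<'E'
from h import *
claw.grip(0.)
tip([.586,.215],[-.961,.277],"a")
E
```

```text
a contact True offset 0.003 [-0.69  1.34  3.99] 5.7083
overload False [ 0.01 -0.47 -0.04]
8.1333
```

Run:
```python
import cv2
a=cv2.imread("pics/scene_a.png")[150:290,210:430]
cv2.imwrite("pics/sa.png",cv2.resize(a,None,fx=3.6,fy=3.6,interpolation=cv2.INTER_CUBIC))
```

```text
(no output)
```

View pics/sa.png

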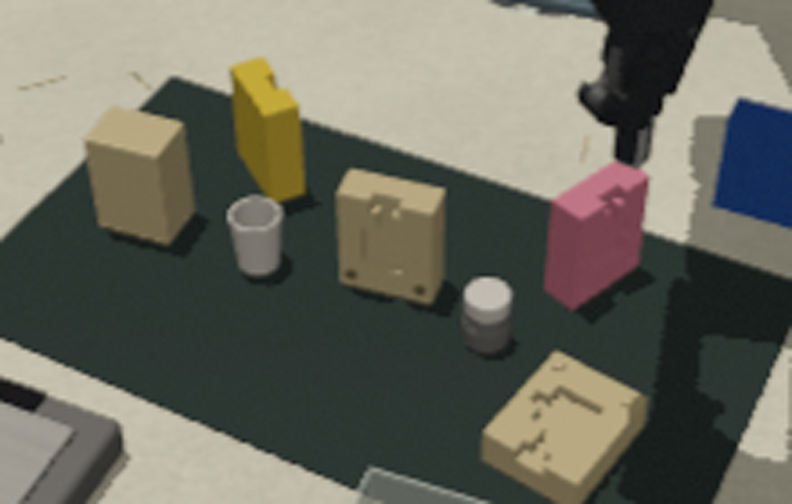

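Half_a lies flat with its cavity up at about crop (565,425), and everything else stands as before. Now half_b, with a slightly looser contact gate.

```bash
sed -i 's/\.003<d/-.004<d/' h.py
python3 - <<'E'
from h import *
tip([.537,.014],[1,.026],"b")
a=cv2.imread("pics/scene_b.png")[150:290,210:430]
cv2.imwrite("pics/sb.png",cv2.resize(a,None,fx=3.6,fy=3.6,interpolation=cv2.INTER_CUBIC))
E
```

```text
b contact True offset 0.0013 [1.46 0.07 2.06] 10.875
overload False [ 0.01 -0.44 -1.07]
13.275
```

View pics/sb.png

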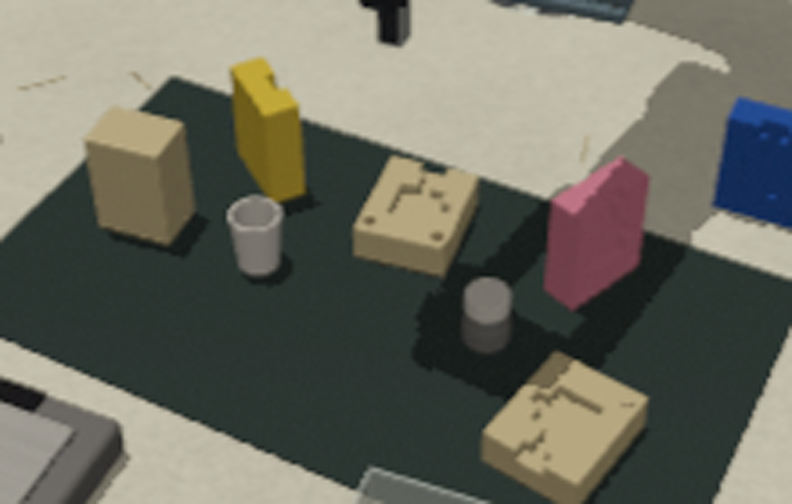

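View pics/top_b.png

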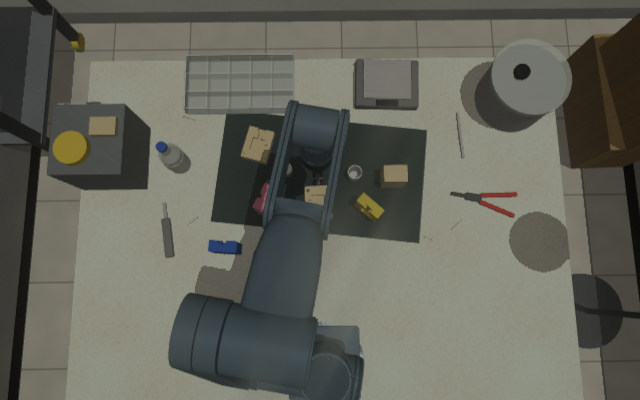

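Both halves lie flat on the mat with cavities up: half_b at crop (415,215), half_a at (565,425). The jar, cup, blank and look-alikes haven't moved, and the gripper is clear. I'll hand in.

```bash
python3 -c "
from plant import *
r.sleep(.3); print(order.close_job(), current_time())"
```

```text
the job is handed in; nothing more can be done
the job is handed in; nothing more can be done
```

Both mould halves were pushed over and lie flat on the mat with cavities up; the final pictures show nothing else moved, and the job is handed in (verdict not shown).

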